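Unload the analyser's catch tray and hold its purge lever at the fourth click

TASK

Take both finished sample canisters out of the analyser's catch tray and stand them upright inside the tote. Then purge the emptied analyser: swing the spring-return purge lever by its upright grip away from its rest stop (anticlockwise seen from above), feel it click over exactly four times, never as far as a fifth, and hold it there; finish while still holding the grip, because the lever flies back if let go. Leave the bottle, the carton and the spanner where they are.

Things in the scene. Friction and masses are not known exactly. Their poses are not given: they have to be found in the camera images.
- analyser: Fixed white bench analyser with an open steel catch tray. Origin: under the tray's centre, at bench height. The tray is 160 (x) by 180 (y) mm outside, floor 4 mm thick, rims 20 mm high and 4 mm thick on three sides. On the tray's +y side a steel chute rises from 90 mm to the housing face, which stands at y = +155 mm; the housing is 340 by 280 mm, 240 mm high.
- canister_a: Sealed sample canister: upright aluminium cylinder with a steel cap, diameter 38 mm, height 60 mm, about 120 g; origin at the centre of its underside, z up. It stands on the tray floor in the half of the tray away from the housing.
- canister_b: Second sealed canister, the same as canister_a; it stands on the tray floor in the half next to the housing. The two centres are at least 70 mm apart along the tray's y.
- tote: Empty open plastic tote, loose, about 500 g; 150 (x) by 200 (y) mm outside, 50 mm high, walls and floor 4 mm thick, small lugs at the rims of the two short sides (+y, -y). Origin: centre of its underside. Both canisters stand in it side by side along its y.
- purge_valve: Purge valve fixed on the bench: white round pedestal (92 mm across, on a 100 mm square plate, 45 mm high) with a steel lever on top. Origin: on the lever's vertical turning axis, at bench height. A small flow-meter column 165 mm high stands at x = +100, y = -20 mm.
- lever_grip: White upright round grip on the end of the purge lever, diameter 22 mm, 45 mm tall; origin at the centre of its underside, which is 73 mm above the bench and 110 mm from the lever's axis, on top of a steel arm 22 mm wide and 10 mm thick (63 to 73 mm above the bench). It turns with the lever.
- purge_lever (a joint): Lever angle, rad: 0 at its rest stop, growing anticlockwise seen from above, range 0 to 1.12. At 0 the arm points 140 degrees anticlockwise from the valve's x axis. A spring of about 10 N at the grip drives it all the way back to 0 whenever it is let go; the clicks do not hold it. Pushing it takes about 6 to 16 N at the grip.
- pawl_tip (a point): Sprung steel roller on the valve's +x side, running over the teeth of the lever's hub, 54 mm above the bench. Teeth are 12 degrees (0.209 rad) apart. Leaving a notch, the push at the grip climbs steeply by about 5 N, then falls off again until the roller drops into the next: one click. Tooth n is passed at (n - 0.5) x 0.209 rad; notch n lies at n x 0.209 rad.
- reagent_bottle: Bystander: jar with a blue cap, 64 mm across, 130 mm tall, loose, full. Leave it alone.
- pan_box: Bystander: closed cardboard carton 90 by 120 by 50 mm, loose. Leave it alone.
- spanner: Bystander: steel spanner 160 mm long lying on the bench between robot and tote, loose. Leave it alone.
Things that resemble listed ones, but are neither listed nor needed, are in the scene too. Of the things that look like the purge_valve, take the one that is farthest to the robot's right at the start. What is shaped like the canister_b but turquoise is not meant.

How it is judged (in metres and radians):
On the way, in this order (a step that is already met when the one before it is completed fails the run):
1. both canisters stand upright in the tote, let go, with the purge lever still at rest (x of canister_a in the frame of tote between -0.06 and 0.06 m and y of canister_a in the frame of tote between -0.085 and 0.085 m and z of canister_a in the frame of tote between 0 and 0.012 m and angle between each of canister_a, canister_b's own z axis and vertical below 0.15 rad and linear speed of each of canister_a, canister_b below 0.03 m/s and x of canister_b in the frame of tote between -0.06 and 0.06 m and y of canister_b in the frame of tote between -0.085 and 0.085 m and z of canister_b in the frame of tote between 0 and 0.012 m and angle between tote's own z axis and vertical below 0.05 rad and contact force between the fingers and canister_a below 0.2 N and contact force between the fingers and canister_b below 0.2 N and value of joint purge_lever below 0.1 rad), for 0.2 s.
2. the lever is swung over its fourth click and held by its grip (value of joint purge_lever between 0.754 and 0.922 rad and contact force between the fingers and lever_grip above 1 N), for 0.3 s.
At the end, for the whole second after the job is handed in: Both canisters stand upright (within about 8 degrees) and at rest on the tote's floor, inside its walls and not touched by the fingers; the lever is held still past its fourth click and short of its fifth (joint between 0.754 and 0.922 rad), with the fingers pressing on its grip with more than 1 N (all of step 2 and x of canister_a in the frame of tote between -0.06 and 0.06 m and y of canister_a in the frame of tote between -0.085 and 0.085 m and z of canister_a in the frame of tote between 0 and 0.012 m and angle between each of canister_a, canister_b's own z axis and vertical below 0.15 rad and linear speed of each of canister_a, canister_b below 0.03 m/s and x of canister_b in the frame of tote between -0.06 and 0.06 m and y of canister_b in the frame of tote between -0.085 and 0.085 m and z of canister_b in the frame of tote between 0 and 0.012 m and angle between tote's own z axis and vertical below 0.05 rad and contact force between the fingers and canister_a below 0.2 N and contact force between the fingers and canister_b below 0.2 N and velocity of joint purge_lever between -0.15 and 0.15 rad/s); the arm keeps its last pose, push and grip.
It fails at once if the lever is pushed on to a fifth click (value of joint purge_lever above 0.955 rad).
It fails at once if the reagent bottle is disturbed (distance of reagent_bottle from where it was at the start of the episode above 0.03 m).
It fails at once if the pan box is disturbed (distance of pan_box from where it was at the start of the episode above 0.03 m).
It fails at once if the spanner is disturbed (distance of spanner from where it was at the start of the episode above 0.03 m).
It also fails if it takes over 72 s, if anything falls off the work surface, if the arm or the gripper's body presses on something with over 40 N, if the wrist force passes 120 N, or if a joint passes its speed limit or range.

ROBOT

A 6-joint arm with a two-finger parallel gripper is mounted at the origin on the work surface. World frame = base frame: x ahead of the robot, y to its left, z up, the work surface at z = 0. Lengths are in mm, angles in rad, forces in N, time in s.
With the tool pointing down it reaches from about 350 to 875 mm from the base axis. Payload 4.2 kg.
Tool frame: the origin (TCP) lies at the very end of the fingers, on their centre line; the grasp point (between the pads) lies 19 mm behind it (pinch_z is the distance from the TCP to the grasp point, in mm); z points along the fingers, y is the line along which they close (so a half turn about z gives the same grasp; the last joint's range is limited). The gripper opens to 85 mm and grips with 20 to 120 N. Pads are 22 mm wide; open, the fingers measure 114 mm over their backs; the gripper's body (76 mm by 85 mm) begins 54 mm behind the grasp point. The pads swing forward as they close: fully open they stand 13 mm farther back than shut.
Start: joints at [1.463, 0.385, 0.008, 0, -1.194, -0.259], TCP at [224.111, 583.415, 231.312] pointing down, gripper open.
Joint ranges: [-3.14, 3.14], [-1.21, 2.06], [-1.07, 1.41], [-3.16, 2.05], [-2.99, -0.16], [-3.1, 3.1]. Speed limits (rad/s): [2.79, 2.79, 3.14, 3.14, 3.14, 3.14].

INTERFACE

Orientations are given as a unit quaternion [x, y, z, w].
In Python, from bench import * gives the robot as it stands.
- The arm moves only by the tool arm_command, never from a script. Its argument "steps" is one flat list of numbers, 4 for each row, row after row: the shift along the tool's x, y, z in m, then the turn about the tool's z in rad. In form: [tx, ty, tz, roll, tx, ty, tz, roll, ...]. A call has 1 to 20 rows; each row shifts and turns the commanded pose from where the row before left it, along the tool's axes as they then stand; what a row does not reach is not made up. A row lasts 1/8 s, in which the tool goes at most 62.5 mm and 10.7 degrees, less where a joint would pass 70% of its speed; a pose out of reach is approached as far as the arm can. A call with a gripper value outside its range is refused whole. "grip" is the finger opening in m, from 0 to 0.0854, set as the call begins (left out, the last holds). The fingers move at their own pace and stop on an object; the grip force is fixed at half the most. Time passes only in rows, so rows that do not move let the fingers close. It gives the time, the measured TCP pose, the force, the opening and the grip force at its end, in the units of the state.
- read_state(): the state, without advancing time (a new reading comes with each control period).
- get_image(name): name is "scene" or "side" or "wrist"; returns the picture (480x640x3 uint8, red, green, blue); there is no depth.
- get_calibration(name): a dict with "camera_matrix" (3x3 intrinsics, pixels), "cam_to_world" (4x4, takes a point from camera to world coordinates). Camera axes: x right, y down, z forward; pixel columns grow to the right and rows downward; lengths in mm; the calibration is good to about 2 mm. A picture is of the moment at which its call begins: read the wrist's pose just before it. get_calibration takes no time and is no camera call; for the wrist camera it gives the pose at the moment of the call.
- job_done(): hands the job in; it is judged then, once.
The state is a dict: "clock": time; "joints": joint angles; "joint_vel": joint speeds; "joint_efforts": joint torques, N m; "position": TCP position; "ee_rot": TCP orientation; "contact_force": force on the tool from outside, world axes, zero at the start; "wrist_torque": the same for the moment, N m; "gripper_width": finger opening in mm; "grasp_force": force on a finger pad.
Only numpy, scipy, OpenCV 4.12 (cv2) and the standard library are available. Lean on these libraries where they do the work, as an engineer would, in place of code of your own. Each camera call takes 0.05 s, during which the arm holds its last target. There are 200 camera calls.

## Working session

There is one attempt and no reset: what is moved stays moved. The work goes in short steps, Python scripts to look and compute and a tool call to move; the robot and the scene stay as the last step left them, time stands still between calls to the robot, and variables do not carry over. Pictures are saved under pics/ and viewed, at most 10 in all, crops included, and the job is handed in when it is done.

Besides the shell and the picture viewer there is one more tool, called after "Call:" as name(argument=value, ...), one argument or row to a line, values as JSON. arm_command: Moves the arm, as the interface text tells. Its arguments: {"type":"object","properties":{"steps":{"type":"array","items":{"type":"number"}},"grip":{"type":"number"}},"required":["steps"]}

```bash
mkdir -p pics; python3 - <<'E'
from bench import *
import cv2,numpy as np,pickle
D={}
for n in ["scene","side","wrist"]:
    c=get_calibration(n); im=get_image(n); D[n]=(c,im)
    cv2.imwrite(f"pics/{n}0.png",im[:,:,::-1])
    print(n,np.round(c["camera_matrix"],1).tolist(),np.round(c["cam_to_world"],3).tolist())
pickle.dump(D,open("d0.pkl","wb"))
s=read_state();print(s)
E
```

```text
scene [[542.7, 0.0, 317.0], [0.0, 542.7, 234.6], [0.0, 0.0, 1.0]] [[0.863, 0.426, -0.272, 842.297], [0.506, -0.711, 0.488, -579.09], [0.014, -0.559, -0.829, 1048.476], [0.0, 0.0, 0.0, 1.0]]
side [[529.9, 0.0, 319.9], [0.0, 529.9, 244.5], [0.0, 0.0, 1.0]] [[0.898, -0.316, 0.307, 164.608], [-0.44, -0.646, 0.623, -711.048], [0.001, -0.695, -0.719, 936.167], [0.0, 0.0, 0.0, 1.0]]
wrist [[334.0, 0.0, 315.4], [0.0, 334.0, 241.2], [0.0, 0.0, 1.0]] [[-0.357, -0.9, -0.25, 286.479], [-0.934, 0.345, 0.094, 559.214], [0.001, 0.267, -0.964, 372.802], [0.0, 0.0, 0.0, 1.0]]
{'clock': 0.15, 'joints': array([ 1.46255900e+00,  3.85366835e-01,  6.93520369e-03, -3.49399912e-04,
       -1.19397925e+00, -2.58602027e-01]), 'joint_vel': array([ 1.29578279e-03, -2.43224875e-03,  4.46806169e-03, -4.56064891e-04,
        1.34733248e-03, -4.29320187e-05]), 'joint_efforts': array([ 5.03830483e-05, -3.92678690e+01,  1.88582468e+01,  4.18849871e+00,
       -3.39579601e-03,  5.22226316e-07]), 'position': array([223.99483952, 583.0142367 , 230.47937951]), 'ee_rot': array([ 9.83213634e-01, -1.82456221e-01, -1.01296655e-04,  8.17193289e-04]), 'contact_force': array([-0.18675911,  0.43551681, -1.16706048]), 'wrist_torque': array([-0.00731776,  0.02226341, -0.03220953]), 'grasp_force': 0.0, 'gripper_width': 85.53072339345587}
```

View pics/scene0.png

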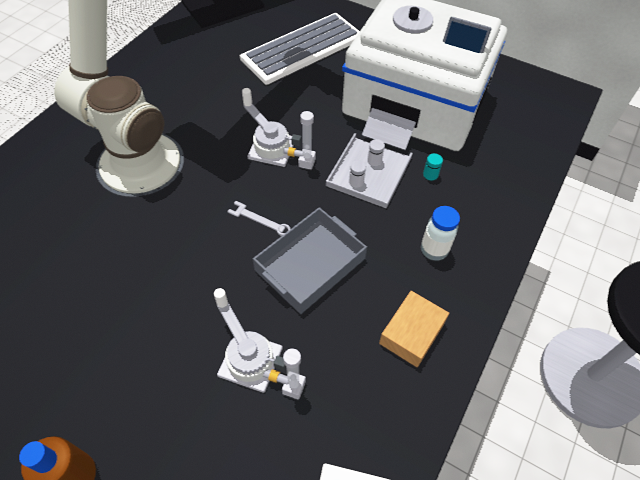

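View pics/side0.png

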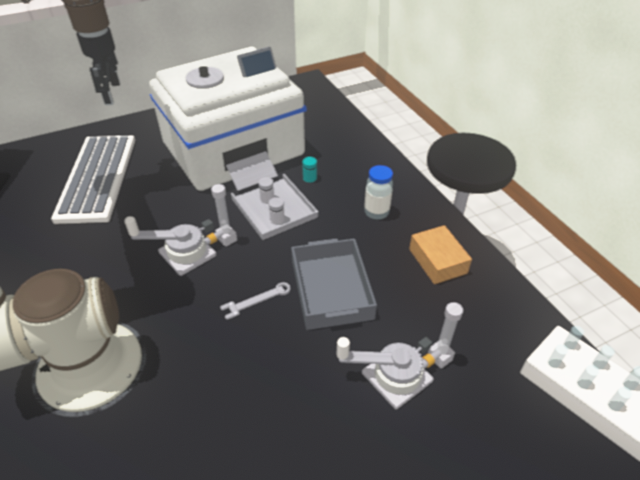

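Scene picture: valve lookalikes are at (270,140), next to the keyboard, and at (250,355). The right one is at (250,355), because it has the lowest y and so is farthest to the robot's right. The silver canisters are on the tray at (376,150) and (358,172). The turquoise one at (433,166) is not meant. The tote is at (310,258), the spanner at (258,218), the bottle at (440,232) and the carton at (414,328). I'll confirm with enlarged crops.

```bash
python3 - <<'E'
import cv2,numpy as np
a=cv2.imread("pics/scene0.png");b=cv2.imread("pics/side0.png")
def cr(im,x,y,w,h,s): return cv2.resize(im[y:y+h,x:x+w],(400,300),interpolation=cv2.INTER_CUBIC)
o=np.vstack([np.hstack([cr(a,320,125,100,75,4),cr(a,205,285,120,90,4)]),np.hstack([cr(b,228,165,100,75,4),cr(b,330,300,140,105,4)])])
cv2.imwrite("pics/crop1.png",o)
# tote corners
o2=np.hstack([cv2.resize(a[200:320,245:375],(390,360)),cv2.resize(b[230:350,280:410],(390,360))])
cv2.imwrite("pics/crop2.png",o2)
E
```

```text
(no output)
```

View pics/crop1.png

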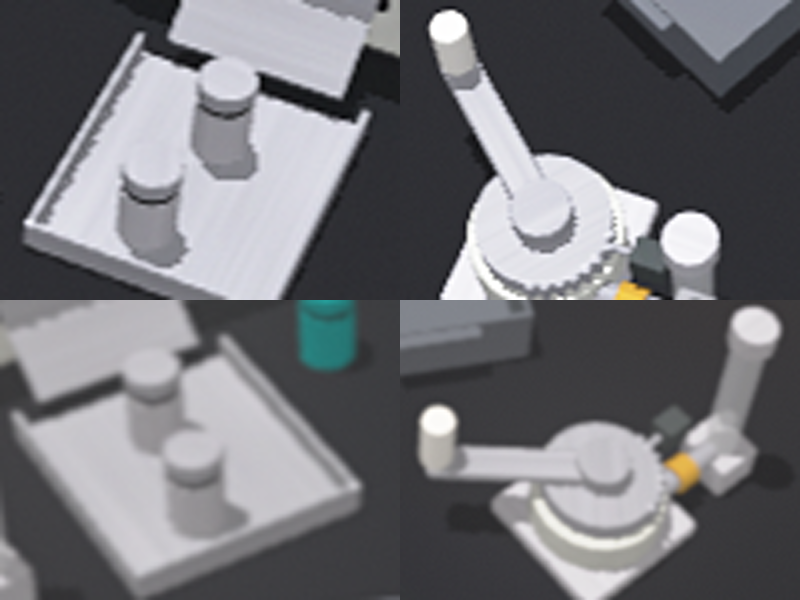

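View pics/crop2.png

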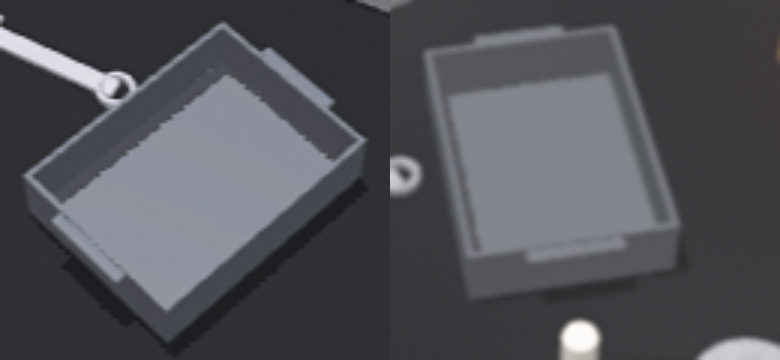

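Crops: the tray holds two silver canisters. The cap centre of b is at scene (377,145) and side (266,182); that of a is at scene (358,166) and side (276,202). The valve's grip top is at scene (220,292) and side (343,341), with its hub cap at scene (248,346) and side (402,356). The tote's rim corners are clear in both views.

```bash
cat >h.py <<'E'
import numpy as np,pickle,cv2
D=pickle.load(open("d0.pkl","rb"))
def ray(c,p):
    K,T=c["camera_matrix"],np.array(c["cam_to_world"])
    d=T[:3,:3]@np.linalg.solve(K,[p[0],p[1],1.]);return T[:3,3],d/np.linalg.norm(d)
def plane(c,p,z):
    o,d=ray(c,p);return o+d*(z-o[2])/d[2]
def tri(r):
    A=sum(np.eye(3)-np.outer(d,d) for o,d in r);b=sum((np.eye(3)-np.outer(d,d))@o for o,d in r)
    return np.linalg.solve(A,b)
E
python3 - <<'E'
from h import *
np.set_printoptions(precision=1,suppress=True)
S,s=D["scene"][0],D["side"][0]
for n,a,b,z in [("A",(358,166.3),(276.2,202.5),64),("B",(377,145),(266,182.5),64),("grip",(220,291.6),(343.3,341.3),118),("hub",(247.6,346.5),(401.8,356),80)]:
    print(n,tri([ray(S,a),ray(s,b)]),plane(S,a,z),plane(s,b,z))
print("tote scene",[plane(S,p,50)[:2] for p in [(319,208.3),(366,246.7),(254,259.3)]])
print("tote side",[plane(s,p,50)[:2] for p in [(291.7,246),(355,239),(376.7,305),(305.7,314.3)]])
print("tray scene",[plane(S,p,20)[:2] for p in [(355,134),(412,154),(326,181)]])
print("tray side",[plane(s,p,20)[:2] for p in [(284,249-15),(318,212),(263,237),(232,194)] ])
for p in [(234,208),(288,231),(243,216)]: print("spanner",plane(S,p,5)[:2])
print("bottle",plane(S,(446,218),130)[:2],"box",plane(S,(418,320),50)[:2],"meter",plane(S,(292,357),165)[:2])
print("other meter",plane(S,(307,118),165)[:2], "other grip",plane(S,(247,93),118))
E
```

```text
A [503.2 221.5  64.4] [503.2 221.3  64. ] [503.3 222.6  64. ]
B [510.5 307.9  62.5] [510.9 306.9  64. ] [509.9 305.8  64. ]
grip [ 443.7 -241.7  119. ] [ 443.3 -241.4  118. ] [ 444.  -241.1  118. ]
hub [ 540.3 -295.5   79.1] [ 540.5 -295.6   80. ] [ 539.9 -296.    80. ]
tote scene [array([481.3,  74.1]), array([622.4,  36.6]), array([ 430.4, -115.9])]
tote side [array([482. ,  81.6]), array([624.9,  37.1]), array([ 572.1, -153.3]), array([ 428.3, -109.7])]
tray scene [array([429. , 351.6]), array([586.7, 364.9]), array([443.1, 174.6])]
tray side [array([492.4, 154. ]), array([602.2, 189. ]), array([442.3, 166.9]), array([428.5, 352.3])]
spanner [290.3  -0.5]
spanner [436.4   9.5]
spanner [322.2  -8.9]
bottle [750.9 136.9] box [793.4 -65.3] meter [ 642.6 -297.6]
other meter [369.  207.9] other grip [170.  247.5 118. ]
```

Call:
arm_command(
  steps=[0,0,-0.0125,0.14,0,0,-0.0125,0.14,0,0,-0.0125,0.14,0,0,-0.0125,0.14,0,0,-0.0125,0.14,0,0,-0.0125,0.14,0,0,-0.0125,0.14,0,0,-0.0125,0.144,0.0318,-0.0208,0,0,0.0318,-0.0208,0,0,0.0318,-0.0208,0,0,0.0318,-0.0208,0,0,0.0318,-0.0208,0,0,0.0318,-0.0208,0,0,0.0318,-0.0208,0,0,0.0318,-0.0208,0,0,0.0318,-0.0208,0,0,0.0318,-0.0208,0,0,0.0318,-0.0208,0,0,0.0318,-0.0208,0,0],
  grip=0.07,
)

```text
clock: 2.65
position: [503.9, 221.9, 331.0]
ee_rot: [0.735, -0.678, -0.0, 0.0]
contact_force: [0.1, 0.1, 0.0]
gripper_width: 69.7
grasp_force: 0.0
```

Call:
arm_command(
  steps=[0,0,0.05,0,0,0,0.05,0,0,0,0.05,0,0,0,0.05,0,0,0,0.04,0,0,0,0.03,0,0,0,0.02,0,0,0,0.01,0,0,0,0,0],
)

```text
clock: 3.78
position: [503.2, 222.8, 30.9]
ee_rot: [0.735, -0.678, -0.0, 0.001]
contact_force: [-0.2, -0.1, 0.1]
gripper_width: 69.6
grasp_force: 0.0
```

Call:
arm_command(
  steps=[0,0,0,0,0,0,0,0,0,0,0,0,0,0,0,0,0,0,0,0,0,0,0,0],
  grip=0.03,
)

```text
clock: 4.53
position: [504.1, 223.5, 32.5]
ee_rot: [0.735, -0.678, 0.0, -0.001]
contact_force: [-1.6, -0.2, 6.4]
gripper_width: 36.7
grasp_force: 60.0
```

Call:
arm_command(
  steps=[0,0,-0.03,0,0,0,-0.035,0,0,0,-0.035,0,0.0375,0.0015,0,0,0.0375,0.0015,0,0,0.0375,0.0015,0,0,0.0375,0.0015,0,0,0.0375,0.0015,0,0,0.0375,0.0015,0,0.11,0.0375,0.0015,0,0.11,0.0375,0.0015,0,0.12,0,0,0,0,0,0,0,0],
)

```text
clock: 6.15
position: [502.8, -76.4, 131.1]
ee_rot: [-0.609, 0.793, 0.0, -0.0]
contact_force: [0.3, 0.8, -1.4]
gripper_width: 36.3
grasp_force: 60.3
```

```bash
python3 - <<'E'
from bench import *
import cv2
cv2.imwrite("pics/w1.png",get_image("wrist")[:,:,::-1]); print(get_calibration("wrist"),read_state()["position"])
E
```

```text
{'camera_matrix': array([[334.02678739,   0.        , 315.35600946],
       [  0.        , 334.02678739, 241.21838617],
       [  0.        ,   0.        ,   1.        ]]), 'cam_to_world': array([[-9.66922110e-01,  2.45673632e-01,  6.86010252e-02,
         4.84911758e+02],
       [ 2.55071737e-01,  9.31513409e-01,  2.59270473e-01,
        -1.41170750e+02],
       [-2.06856080e-04,  2.68192535e-01, -9.63365310e-01,
         2.73599056e+02],
       [ 0.00000000e+00,  0.00000000e+00,  0.00000000e+00,
         1.00000000e+00]])} [503.01147071 -75.97728029 131.15375044]
```

View pics/w1.png

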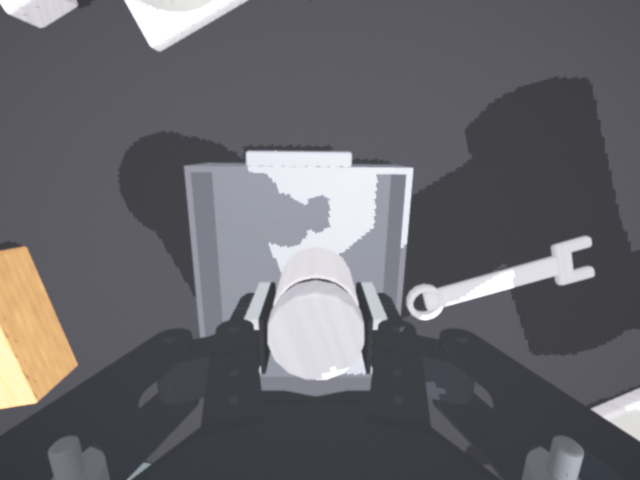

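Wrist view: canister a is held upright over the tote. The tote's end rim runs from (187,166) to (411,168), and the spanner is off to the right at (500,280). I need to shift about 13 mm in +x, then lower.

Call:
arm_command(
  steps=[-0.0025,-0.013,0,0,0,0,0.03,0,0,0,0.03,0,0,0,0.02,0,0,0,0.01,0,0,0,0.004,0,0,0,0.002,0,0,0,0,0],
)

```text
clock: 7.2
position: [516.8, -77.2, 35.9]
ee_rot: [-0.61, 0.793, -0.0, 0.001]
contact_force: [0.2, -0.4, -1.3]
gripper_width: 36.8
grasp_force: 60.3
```

Call:
arm_command(
  steps=[0,0,0.002,0,0,0,0.001,0,0,0,0,0,0,0,0,0],
)

```text
clock: 7.7
position: [516.4, -77.3, 32.6]
ee_rot: [-0.61, 0.793, -0.0, 0.0]
contact_force: [-1.0, -1.2, 1.8]
gripper_width: 36.3
grasp_force: 60.5
```

Call:
arm_command(
  steps=[0,0,0,0,0,0,0,0,0,0,0,0,0,0,0,0,0,0,-0.02,0,0,0,-0.04,0,0,0,-0.05,0,0,0,0,0],
  grip=0.065,
)

```text
clock: 8.7
position: [519.1, -77.1, 146.6]
ee_rot: [-0.61, 0.793, -0.003, 0.004]
contact_force: [-0.5, -0.3, -0.3]
gripper_width: 64.8
grasp_force: 0.0
```

Call:
arm_command(
  steps=[-0.0336,0.0095,0,0,-0.0336,0.0095,0,0,-0.0336,0.0095,0,0,-0.0336,0.0095,0,0,-0.0336,0.0095,0,0,-0.0336,0.0095,0,0,-0.0336,0.0095,0,0,-0.0336,0.0095,0,0,-0.0336,0.0095,0,0,-0.0336,0.0095,0,0,-0.0336,0.0095,0,0,0,0,0,-0.17,0,0,0,-0.17,0,0,0,0,0,0,0,0],
)

```text
clock: 10.58
position: [510.1, 306.5, 141.7]
ee_rot: [0.734, -0.679, -0.0, 0.001]
contact_force: [-0.3, 0.5, 0.5]
gripper_width: 65.0
grasp_force: 0.0
```

```bash
python3 - <<'E'
from bench import *
import cv2
cv2.imwrite("pics/w2.png",get_image("wrist")[:,:,::-1])
E
```

```text
(no output)
```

View pics/w2.png

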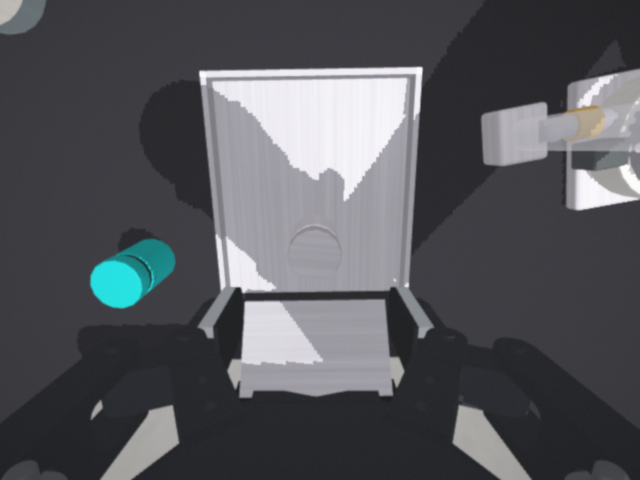

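Wrist view: canister b is at (315,250), centred between the fingers, and the turquoise one is well to the side at (130,275). Descending.

Call:
arm_command(
  steps=[0,0,0.03,0,0,0,0.03,0,0,0,0.025,0,0,0,0.015,0,0,0,0.01,0,0,0,0,0],
)

```text
clock: 11.38
position: [510.3, 306.7, 32.0]
ee_rot: [0.735, -0.678, 0.0, 0.0]
contact_force: [0.2, -0.6, -0.6]
gripper_width: 65.3
grasp_force: 0.0
```

Call:
arm_command(
  steps=[0,0,0,0,0,0,0,0,0,0,0,0,0,0,0,0,0,0,0,0,0,0,-0.03,0,0,0,-0.035,0,0,0,-0.035,0,0,0,0,0],
  grip=0.03,
)

```text
clock: 12.5
position: [511.3, 307.7, 134.8]
ee_rot: [0.735, -0.678, 0.0, -0.003]
contact_force: [-0.4, -0.5, -1.8]
gripper_width: 36.5
grasp_force: 60.3
```

Call:
arm_command(
  steps=[0.0384,-0.0003,0,0,0.0384,-0.0003,0,0,0.0384,-0.0003,0,0,0.0384,-0.0003,0,0,0.0384,-0.0003,0,0,0.0384,-0.0003,0,0,0.0384,-0.0003,0,0,0.0384,-0.0003,0,0,0,0,0,0.17,0,0,0,0.17,0,0,0.03,0,0,0,0.03,0,0,0,0.02,0,0,0,0.01,0,0,0,0.006,0,0,0,0,0,0,0,0.002,0,0,0,0,0],
)

```text
clock: 14.75
position: [537.5, 0.8, 34.8]
ee_rot: [-0.609, 0.793, -0.0, 0.0]
contact_force: [-0.5, 0.2, -0.8]
gripper_width: 36.6
grasp_force: 60.3
```

Call:
arm_command(
  steps=[0,0,0.0015,0,0,0,0.001,0,0,0,0,0,0,0,0,0],
)

```text
clock: 15.25
position: [537.6, 0.8, 33.5]
ee_rot: [-0.61, 0.793, -0.0, 0.0]
contact_force: [-1.7, 0.4, 7.4]
gripper_width: 36.8
grasp_force: 61.5
```

Call:
arm_command(
  steps=[0,0,0,0,0,0,0,0,0,0,0,0,0,0,0,0,0,0,-0.02,0,0,0,-0.04,0,0,0,-0.05,0,0,0,-0.05,0,-0.0,0,0,-0.14,0,0,0,-0.14,0,0,0,-0.14,0,0,0,-0.14,0,0,0,-0.14,0,0,0,-0.14,0,0,0,-0.14,0,0,0,-0.14,0,0,0,-0.14,0,0,0,-0.06,0,0,0,0],
  grip=0.065,
)

```text
clock: 17.62
position: [537.1, 0.7, 191.6]
ee_rot: [0.967, -0.253, -0.0, 0.0]
contact_force: [0.3, -0.4, -0.2]
gripper_width: 64.9
grasp_force: 0.0
```

```bash
python3 - <<'E'
from bench import *
import cv2,numpy as np
s=read_state();print(s["position"],s["joints"])
a=get_image("scene");b=get_image("side")
o=np.hstack([cv2.resize(a[190:320,240:380],(400,371)),cv2.resize(b[230:360,270:410],(400,371))])
cv2.imwrite("pics/t1.png",o[:,:,::-1])
E
```

```text
[537.11114566   0.6920646  191.62870921] [ 3.03348500e-01  2.69618455e-01 -2.67321196e-01 -6.24300483e-05
 -1.03423631e+00  7.55929269e-01]
```

View pics/t1.png

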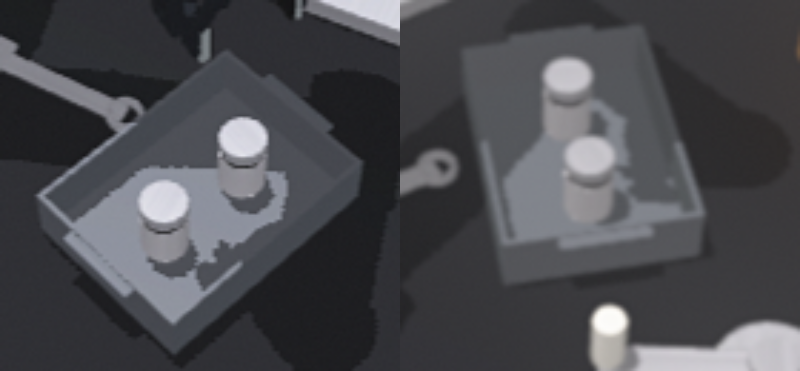

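Both canisters stand upright in the tote, at (163,205) and (243,140) in the scene crop. Next I move above the lever grip.

Call:
arm_command(
  steps=[0.0053,0.0367,0,0,0.0053,0.0367,0,0,0.0053,0.0367,0,0,0.0053,0.0367,0,0,0.0053,0.0367,0,0,0.0053,0.0367,0,0,0.0053,0.0367,0,0,0,0,0,0,0,0,0,0],
)

```text
clock: 18.85
position: [444.1, -241.4, 191.8]
ee_rot: [0.967, -0.253, 0.0, -0.0]
contact_force: [0.7, 0.6, -0.2]
gripper_width: 65.2
grasp_force: 0.0
```

```bash
python3 - <<'E'
from bench import *
import cv2,numpy as np
from h import plane
c=get_calibration("wrist");im=get_image("wrist")
cv2.imwrite("pics/w3.png",im[:,:,::-1])
T=np.array(c["cam_to_world"]);K=c["camera_matrix"]
for p in [(443.7,-241.5,118),(540.3,-295.6,80)]:
    q=K@(T[:3,:3].T@(np.array(p)-T[:3,3]));print(q[:2]/q[2])
E
```

```text
[315.57824457 251.48485572]
[315.66496266  83.94223214]
```

View pics/w3.png

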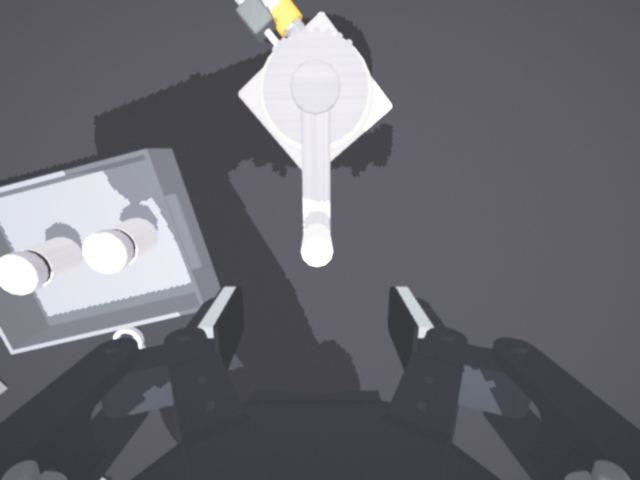

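Wrist view: the grip top is at (317,250) and the hub at (316,86), both on their predicted positions. Descending to grasp.

Call:
arm_command(
  steps=[0,0,0.04,0,0,0,0.035,0,0,0,0.02,0,0,0,0.013,0,0,0,0,0],
)

```text
clock: 19.52
position: [444.0, -241.0, 83.3]
ee_rot: [0.968, -0.252, -0.001, 0.0]
contact_force: [-0.0, -0.7, 0.6]
gripper_width: 64.9
grasp_force: 0.0
```

Call:
arm_command(
  steps=[0,0,0,0,0,0,0,0,0,0,0,0,0,0,0,0,0,0,0,0,0,0,0,0,0,0,0,0],
  grip=0.01,
)

```text
clock: 20.4
position: [444.1, -242.3, 84.9]
ee_rot: [0.968, -0.252, 0.0, 0.001]
contact_force: [-2.5, -3.9, 5.9]
gripper_width: 20.6
grasp_force: 58.5
```

Call:
arm_command(
  steps=[0.0002,0.0066,0,-0.06,0.0002,0.0066,0,-0.06,0.0002,0.0066,0,-0.06,0.0002,0.0066,0,-0.06,0.0002,0.0066,0,-0.06,0.0002,0.0066,0,-0.06,0.0002,0.0066,0,-0.06,0.0002,0.0066,0,-0.06,0.0002,0.0066,0,-0.06,0.0002,0.0066,0,-0.06,0,0,0,0,0,0,0,0],
)

```text
clock: 21.9
position: [430.9, -304.3, 84.9]
ee_rot: [0.999, 0.044, 0.001, -0.001]
contact_force: [-1.5, 4.8, 7.1]
gripper_width: 20.1
grasp_force: 59.1
```

```bash
cat > lev.py <<'E'
from bench import *
import numpy as np
s=read_state();p=s["position"][:2]-np.array([540.3,-295.6]);q=s["ee_rot"]
a=np.unwrap([2.632,np.arctan2(p[1],p[0])])[1]
h=2*np.arctan2(q[1],q[0])
print(s["position"],"lever",a-2.632,"R",np.hypot(*p),"heading",h,s["contact_force"],s["grasp_force"],s["gripper_width"])
E
python3 lev.py
```

```text
[ 430.9294062  -304.28126155   84.85445132] lever 0.58880131658184 R 109.71458923286502 heading 0.0874212883013878 [-1.50968354  4.77502132  7.10228058] 59.05418872833252 20.067574356923302
```

Call:
arm_command(
  steps=[0.0002,0.0066,0,-0.06,0.0002,0.0066,0,-0.06,0.0002,0.0066,0,-0.06,0.0002,0.0066,0,-0.06,0,0,0,0,0,0,0,0,0,0,0,0],
)

```text
clock: 22.78
position: [436.3, -330.0, 84.9]
ee_rot: [0.987, 0.163, 0.001, -0.0]
contact_force: [-0.9, 5.3, 7.8]
gripper_width: 20.6
grasp_force: 59.0
```

```bash
cat >> lev.py <<'E'
import cv2
a=get_image("scene");c=get_image("wrist")
o=np.hstack([cv2.resize(a[270:400,190:320],(360,360)),cv2.resize(c,(440,330))[:,:].copy() if 0 else cv2.copyMakeBorder(cv2.resize(c,(440,330)),0,30,0,0,0)])
cv2.imwrite("pics/l1.png",o[:,:,::-1])
E
python3 lev.py
```

```text
[ 436.29573039 -330.04943332   84.86550113] lever 0.8294498736375298 R 109.56117721246079 heading 0.32768378641640633 [-0.85877978  5.32264306  7.80406091] 59.03023302555084 20.64459821913769
```

View pics/l1.png

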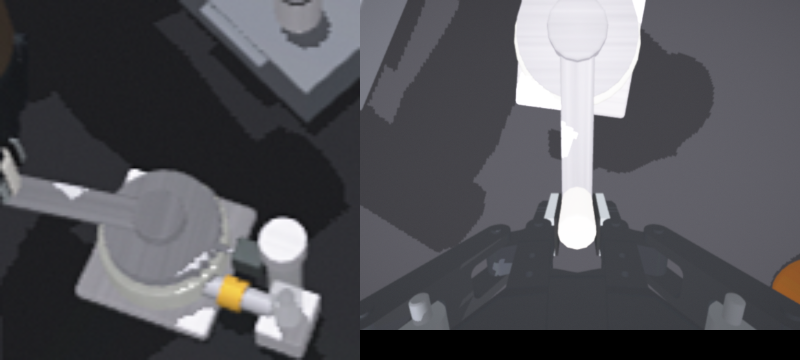

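The grip is held between both fingers, with the arm in line with the hub. The lever reads about 0.83 rad, close to notch 4. I'll hold briefly and hand in.

Call:
arm_command(
  steps=[0,0,0,0,0,0,0,0,0,0,0,0,0,0,0,0],
)

```text
clock: 23.38
position: [436.3, -330.0, 84.9]
ee_rot: [0.987, 0.163, 0.001, -0.0]
contact_force: [-0.7, 3.9, 7.7]
gripper_width: 20.4
grasp_force: 59.0
```

```bash
python3 -c "
from bench import *
s=read_state();print(s['position'],s['contact_force']);print(job_done())"
```

```text
[ 436.30729742 -330.01967052   84.86699727] [-0.70517149  3.8834706   7.73637171]
the job is handed in; nothing more can be done
None
```

I handed the job in at about 23 s: both canisters were standing upright in the tote, and the gripper was holding the purge lever at about 0.83 rad, past the fourth click and short of the fifth; no verdict came back.

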